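# Pack the model cars in the carrying tray by colour

### The arm

A 6-joint arm with a two-finger parallel gripper is mounted at the origin on a cart in front of the work surface, level with it; the furniture and walls round the work are solid. World frame = base frame: x ahead of the robot, y to its left, z up, the work surface at z = 0. Lengths are in m, angles in rad, forces in N, time in s.
With the tool pointing down it reaches from about 0.275 to 0.75 m from the base axis. Payload 10.2 kg.
Tool frame: the origin (TCP) lies midway between the tips of the shut fingers; the grasp point (between the pads) lies 19 mm behind it; z points along the fingers, y is the line along which they close (so a half turn about z gives the same grasp; the last joint's range is limited). The gripper opens to 85 mm and grips with 20 to 120 N. Pads are 22 mm wide; open, the fingers measure 114 mm over their backs; the gripper's body (76 mm by 85 mm) begins 54 mm behind the grasp point. The pads swing forward as they close: fully open they stand 13 mm farther back than shut.
Start: joints at [-1.362, 0.313, 1.498, -0, 1.331, -0.223], TCP at [0.22, -0.477, 0.231] pointing down, gripper open.
Joint ranges: [-2.94, 2.94], [-0.97, 2.17], [0.19, 2.56], [-1.23, 4.37], [0.02, 3.11], [-2.88, 2.88]. Speed limits (rad/s): [2.39, 2.39, 3.01, 3.14, 3.14, 3.14].

### API

Orientations are given as a unit quaternion [x, y, z, w].
In Python, from rig import state, imaging, manip gives the robot as it stands.
- The arm moves only by the shell command python3 -m crank [FORCE], which reads ROWS from standard input. ROWS is a JSON list of rows, 1 to 8 of them, each an object with the fields sx, sy, sz (the shift in a scale on which 1.0 is 0.8 m), rx, ry, rz (a rotation vector in shares of pi rad (1.0 is pi rad)), finger_gap (the finger opening in m); a field left out counts as zero (the opening has to be given); each row is the pose to reach, as a shift and turn from the pose commanded when the command began, along the tool's axes at that moment; what a row does not reach only later rows make up. A row lasts 1/8 s, in which the tool goes at most 0.0625 m and 0.188 rad, less where a joint would pass 70% of its speed; a pose out of reach is approached as far as the arm can. The fingers move at their own pace and stop on an object; FORCE is the grip in N (left out, the last holds). Time passes only in rows, so rows that do not move let the fingers close. It prints the time, the measured TCP pose, the force, the opening and the grip force at its end. No shift or turn number may pass 1 either way. Input that does not fit is refused with a message, and nothing moves.
- state(): the state, without advancing time (a new reading comes with each control period).
- imaging.camera(name): name is "scene" or "top" or "wrist"; returns the picture (384x512x3 uint8, blue, green, red); there is no depth.
- imaging.camera_info(name): a dict with "mtx" (3x3 intrinsics, pixels), "world_to_cam" (4x4, takes a point from world to camera coordinates); the wrist camera has in their place "hand_eye" (4x4, takes a point from camera to tool coordinates, whose origin is the TCP and whose axes are the flange's). Camera axes: x right, y up, looking along -z (the intrinsics and any distortion apply to the point x, -y, -z); pixel columns grow to the right and rows downward; lengths in m; the calibration is good to about 2 mm. A picture is of the moment at which its call begins: read the wrist's pose just before it. camera_info takes no time and is no camera call.
- manip.job_done(): hands the job in; it is judged then, once.
The state is a dict: "clock": time; "joint_positions": joint angles; "joint_velocities": joint speeds; "effort": joint torques, N m; "eef_pos": TCP position; "tool_rot": TCP orientation; "contact_force": force on the tool from outside, world axes, zero at the start; "wrist_torque": the same for the moment, N m; "gripper_width": finger opening in m; "grasp_force": force on a finger pad.
Only numpy, scipy, OpenCV 4.12 (cv2) and the standard library are available. Lean on these libraries where they do the work, as an engineer would, in place of code of your own. Each camera call takes 0.05 s, during which the arm holds its last target. There are 200 camera calls.

### The job

Pack the model cars for the club evening: stand the bright red, dark green, light blue and beige cars in the wooden tray, each on the pad of its own colour, on its wheels, in the middle of the pad and lengthwise along it (either way round). The two dark red cars stay at home: leave them where they stand.

Things in the scene. Friction and masses are not known exactly. Their poses are not given: they have to be found in the camera images.
- car_red: Bright red model car, 56 mm long, 21 wide, 15 high (the lower 10 of the height is 20 wide; the cabin above is 16 wide). Origin: centre of the underside (wheels' foot). x along its length, y across the doors, z up. Loose, 20 to 40 g. Starts on the bare worktop (z = 0), x within 0.6 rad of world x. Grasp it across the doors, low down.
- car_green: Dark green model car, 56 mm long, 21 wide, 15 high (the lower 10 of the height is 20 wide; the cabin above is 16 wide). Origin: centre of the underside (wheels' foot). x along its length, y across the doors, z up. Loose, 20 to 40 g. Starts on the bare worktop (z = 0), x within 0.6 rad of world x. Grasp it across the doors, low down.
- car_blue: Light blue (pale, silvery) model car, 56 mm long, 21 wide, 15 high (the lower 10 of the height is 20 wide; the cabin above is 16 wide). Origin: centre of the underside (wheels' foot). x along its length, y across the doors, z up. Loose, 20 to 40 g. Starts on the bare worktop (z = 0), x within 0.6 rad of world x. Grasp it across the doors, low down.
- car_beige: Beige model car, 56 mm long, 21 wide, 15 high (the lower 10 of the height is 20 wide; the cabin above is 16 wide). Origin: centre of the underside (wheels' foot). x along its length, y across the doors, z up. Loose, 20 to 40 g. Starts on the bare worktop (z = 0), x within 0.6 rad of world x. Grasp it across the doors, low down.
- dark_red_car_a: Dark red (maroon) model car, not bright red; no pad has its colour. 56 mm long, 21 wide, 15 high (the lower 10 of the height is 20 wide; the cabin above is 16 wide). Origin: centre of the underside (wheels' foot). x along its length, y across the doors, z up. Loose, 20 to 40 g. Looks just like dark_red_car_b.
- dark_red_car_b: Dark red (maroon) model car, not bright red; no pad has its colour. 56 mm long, 21 wide, 15 high (the lower 10 of the height is 20 wide; the cabin above is 16 wide). Origin: centre of the underside (wheels' foot). x along its length, y across the doors, z up. Loose, 20 to 40 g. Looks just like dark_red_car_a.
- pad_red: Bright red pad, 66 x 34 x 2 mm, fixed in the tray. Origin: centre of its underside, so its top is 2 above; x along its length, z up. The four pads lie 2 x 2, colours in any order, centres 72 apart along x and 60 apart along y. The fixed tray lies on the green mat: 164 (x) x 152 (y), rim 7 wide, its top 6 above the pads' underside.
- pad_green: Dark green pad, 66 x 34 x 2 mm, fixed in the tray. Origin: centre of its underside, so its top is 2 above; x along its length, z up. The four pads lie 2 x 2, colours in any order, centres 72 apart along x and 60 apart along y. The fixed tray lies on the green mat: 164 (x) x 152 (y), rim 7 wide, its top 6 above the pads' underside.
- pad_blue: Light blue pad, 66 x 34 x 2 mm, fixed in the tray. Origin: centre of its underside, so its top is 2 above; x along its length, z up. The four pads lie 2 x 2, colours in any order, centres 72 apart along x and 60 apart along y. The fixed tray lies on the green mat: 164 (x) x 152 (y), rim 7 wide, its top 6 above the pads' underside.
- pad_beige: Beige pad, 66 x 34 x 2 mm, fixed in the tray. Origin: centre of its underside, so its top is 2 above; x along its length, z up. The four pads lie 2 x 2, colours in any order, centres 72 apart along x and 60 apart along y. The fixed tray lies on the green mat: 164 (x) x 152 (y), rim 7 wide, its top 6 above the pads' underside.
Not all that is in view belongs to the job. Leave any purple look-alike of the car_green alone.

How it is judged:
By the outcome, as a careful person would: the job done as asked, in the order asked, and still so for the second after the job is handed in, with the robot touching nothing.
It also fails if it takes over 91 s, if anything falls off the work surface, if the arm or the gripper's body presses on something with over 40 N, if the wrist force passes 120 N, or if a joint passes its speed limit or range.

## Working session

There is one attempt and no reset: what is moved stays moved. The work goes in short steps, Python scripts to look and compute and a shell command to move; the robot and the scene stay as the last step left them, time stands still between calls to the robot, and variables do not carry over. Pictures are saved under pics/ and viewed, at most 14 in all, crops included, and the job is handed in when it is done.

```bash
mkdir -p pics; ls; python3 - <<'E'
from rig import state, imaging
import cv2
for n in ["top","scene"]:
    cv2.imwrite(f"pics/{n}0.png",imaging.camera(n))
    print(imaging.camera_info(n))
print(imaging.camera_info("wrist")); print(state())
E
```

```text
pics
{'mtx': array([[382.93264374,   0.        , 252.96978778],
       [  0.        , 382.93264374, 191.27502066],
       [  0.        ,   0.        ,   1.        ]]), 'world_to_cam': array([[ 0.01693836, -0.9997771 ,  0.01260357,  0.00199284],
       [ 0.98232141,  0.01899039,  0.18623643, -0.52571139],
       [-0.18643426,  0.00922622,  0.98242412, -0.89359513],
       [ 0.        ,  0.        ,  0.        ,  1.        ]])}
{'mtx': array([[457.74444237,   0.        , 254.36028141],
       [  0.        , 457.74444237, 197.67911854],
       [  0.        ,   0.        ,   1.        ]]), 'world_to_cam': array([[ 0.83887059, -0.54432763, -0.00188908, -0.45380989],
       [ 0.32869622,  0.50378575,  0.79884837, -0.21536397],
       [-0.43388354, -0.67075134,  0.60152948, -1.03300284],
       [ 0.        ,  0.        ,  0.        ,  1.        ]])}
{'mtx': array([[308.42240886,   0.        , 254.42748167],
       [  0.        , 308.42240886, 190.21634603],
       [  0.        ,   0.        ,   1.        ]]), 'hand_eye': array([[ 6.55671504e-04,  9.55176513e-01,  2.96036144e-01,
         7.
[... 324 characters left out ...]
e+00,  3.13369799e-01,  1.49832576e+00, -1.97654890e-05,
        1.33100230e+00, -2.23409450e-01]), 'joint_velocities': array([-1.83047812e-04, -1.31573559e-03, -2.43229069e-03, -1.44043523e-03,
        1.47709317e-03,  5.88305767e-05]), 'effort': array([ 2.93177298e-03, -4.12896395e+01, -2.60142839e+01, -1.58274793e-04,
        3.02040113e-03, -1.33791858e-05]), 'eef_pos': array([ 0.21965323, -0.4766002 ,  0.23081802]), 'tool_rot': array([ 9.76782437e-01,  2.14232972e-01, -5.45102605e-06, -5.52656764e-04]), 'contact_force': array([-0.04623084,  0.49390805,  0.01694418]), 'wrist_torque': array([ 0.01397452, -0.01180256, -0.01345758]), 'grasp_force': 0.0, 'gripper_width': 0.08509095072377953}
```

View pics/top0.png

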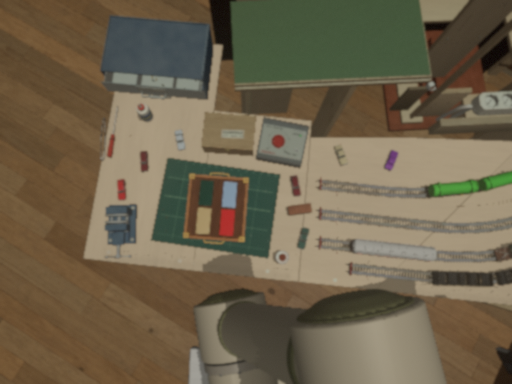

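View pics/scene0.png

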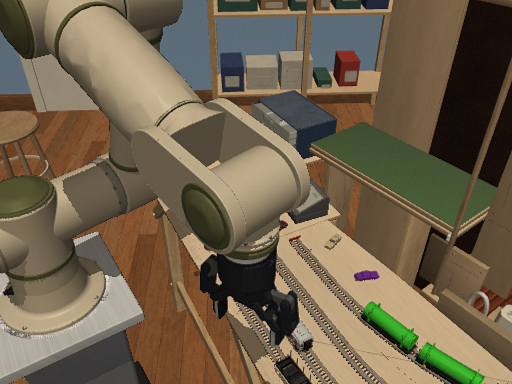

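The top view shows these candidates:
- Bright red car at (122,189)
- Maroon cars at (144,161) and (295,185)
- Pale blue car at (180,140)
- Dark green car at (303,238)
- Beige car at (340,155)
- Purple look-alike at (391,160)
- A red-brown block at (299,209) and a red-handled tool at (110,145), neither of them cars

The pads are green (206,193), blue (230,195), beige (204,220) and red (228,222). I'll check these in an enlarged crop.

```bash
python3 - <<'E'
import cv2,numpy as np
im=cv2.imread("pics/top0.png")
def up(x0,y0,w,h,s): return cv2.resize(im[y0:y0+h,x0:x0+w],None,fx=s,fy=s,interpolation=cv2.INTER_CUBIC)
cv2.imwrite("pics/cropL.png",up(95,120,160,120,5))
cv2.imwrite("pics/cropR.png",up(255,140,160,120,5))
E
```

```text
(no output)
```

View pics/cropL.png

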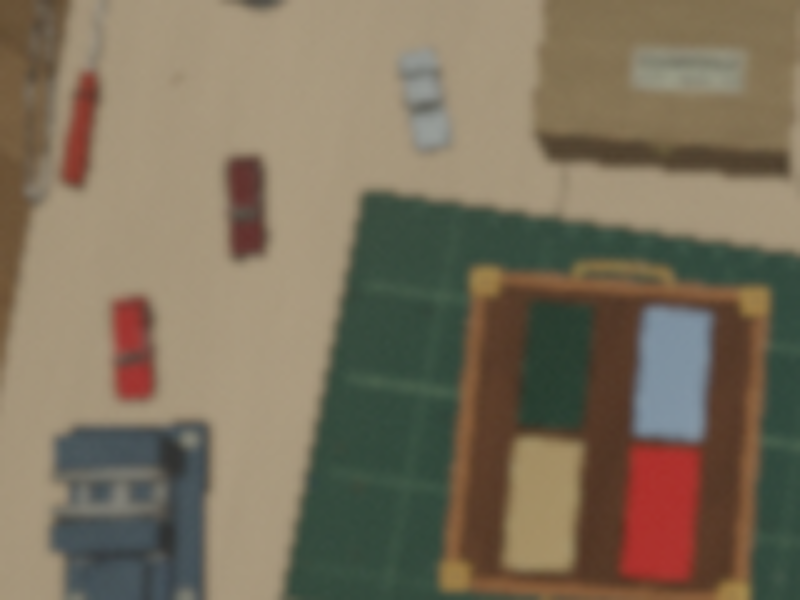

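View pics/cropR.png

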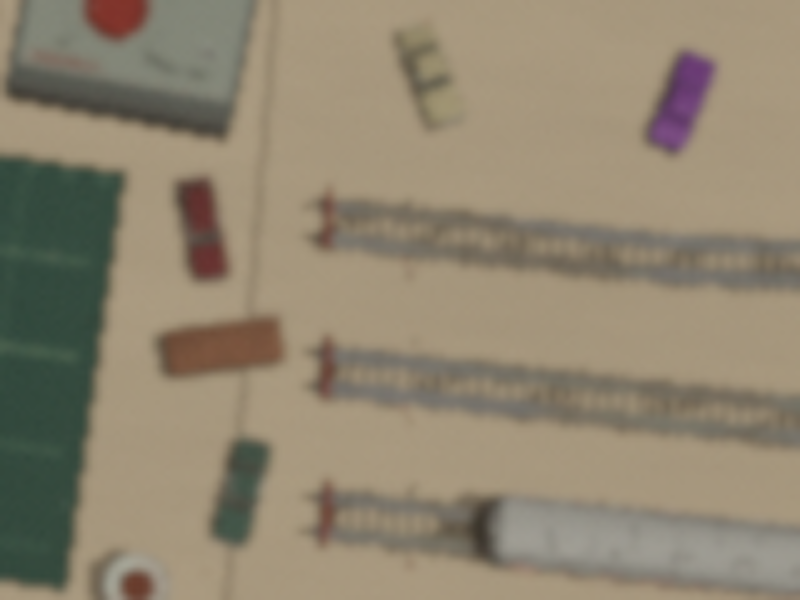

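The crops confirm four target cars, two maroons and one purple, and the colours are easy to tell apart. Crop centres:
- **Left crop:** red car (134,348), blue car (425,99), maroon (245,207). Pads: green (556,366), blue (674,373), beige (543,503), red (661,512).
- **Right crop:** green car (240,491), beige car (429,77), maroon (202,229), purple (682,101).

The vise is close to the red car, on its near side.

```bash
cat > h.py <<'E'
import numpy as np, cv2
from scipy.spatial.transform import Rotation as R
from rig import state, imaging
def cam_pose(name):
    i=imaging.camera_info(name)
    if name=="wrist":
        s=state(); T=np.eye(4); T[:3,:3]=R.from_quat(s["tool_rot"]).as_matrix(); T[:3,3]=s["eef_pos"]
        return np.array(i["mtx"]), T@np.array(i["hand_eye"]), i
    return np.array(i["mtx"]), np.linalg.inv(i["world_to_cam"]), i
def ray(px,z,K,C):
    p=np.linalg.solve(K,np.c_[np.reshape(px,(-1,2)),np.ones(np.size(px)//2)].T)
    d=C[:3,:3]@(p*np.array([[1],[-1],[-1]])); t=(z-C[2,3])/d[2]
    return (C[:3,3:]+d*t).T
def go(x,y,z,yaw):
    """shift & turn (tool axes) from the current pose to a down pose with tool x at world yaw"""
    s=state(); r=R.from_quat(s["tool_rot"])
    d=r.inv().apply(np.array([x,y,z])-s["eef_pos"])
    t=(r.inv()*R.from_euler("z",yaw)*R.from_euler("x",np.pi)).as_rotvec()
    print("go",np.round(d,4),np.round(t,4))
def yaw():
    m=R.from_quat(state()["tool_rot"]).as_matrix(); return np.arctan2(m[1,0],m[0,0])
E
python3 - <<'E'
from h import *
K,C,i=cam_pose("top"); print(i.keys())
def q(n,off,pts,z):
    w=ray((np.array(pts)+.5)/5-.5+off,z,K,C); d=w[0]-w[-1]
    print(n,np.round(w.mean(0),4),"yaw %.3f"%np.arctan2(d[1],d[0]))
L=[95,120];Rr=[255,140]
q("red",L,[(131,298),(137,398)],.012);q("green",Rr,[(251,440),(232,544)],.012)
q("blue",L,[(419,48),(431,150)],.012);q("beige",Rr,[(412,25),(446,129)],.012)
q("marA",L,[(244,157),(250,257)],.012);q("marB",Rr,[(193,180),(211,279)],.012)
for n,p in dict(g=(556,366),b=(674,373),be=(543,503),r=(661,512)).items(): q("pad_"+n,L,[p],.006)
q("vise",L,[(180,427)],.04);q("vise0",L,[(180,427)],.0); print(yaw())
go(0.47,0.27,.18,0)
E
```

```text
dict_keys(['mtx', 'world_to_cam'])
red [0.5317 0.3472 0.012 ] yaw 0.139
green [ 0.416  -0.1161  0.012 ] yaw -0.188
blue [0.6676 0.2059 0.012 ] yaw 0.164
beige [ 0.6338 -0.2159  0.012 ] yaw 0.284
marA [0.6072 0.2949 0.012 ] yaw 0.127
marB [ 0.55   -0.0967  0.012 ] yaw 0.174
pad_g [0.5275 0.1323 0.006 ] yaw 0.000
pad_b [0.525  0.0716 0.006 ] yaw 0.000
pad_be [0.4567 0.1361 0.006 ] yaw 0.000
pad_r [0.4532 0.0762 0.006 ] yaw 0.000
vise [0.4872 0.3119 0.04  ] yaw 0.000
vise0 [0.4931 0.3244 0.    ] yaw 0.000
0.4318129490372962
go [ 0.5398 -0.5732  0.0516] [-0.0011  0.      0.4318]
```

```bash
python3 - <<'E'
from h import *
go(0.49,0.104,.15,-0.05); go(.532,.347,.12,.139)
E
```

```text
go [ 0.4885 -0.4141  0.0814] [-0.0011  0.      0.4818]
go [ 0.6283 -0.6172  0.1116] [-1.100e-03 -1.000e-04  2.928e-01]
```

The rows are not in the units I measure in: shifts go in shares of 0.8 m and turns go in shares of pi rad. I convert before sending: 0.34 m is 0.425, -0.29 m is -0.3625, 0.48 rad is 0.1528.

```bash
echo '[{"sx":0.425,"sy":-0.3625,"rz":0.1528,"finger_gap":0.05},{"sx":0.425,"sy":-0.3625,"rz":0.1528,"finger_gap":0.05},{"sx":0.425,"sy":-0.3625,"rz":0.1528,"finger_gap":0.05},{"sx":0.425,"sy":-0.3625,"rz":0.1528,"finger_gap":0.05},{"sx":0.425,"sy":-0.3625,"rz":0.1528,"finger_gap":0.05},{"sx":0.425,"sy":-0.3625,"rz":0.1528,"finger_gap":0.05},{"sx":0.425,"sy":-0.3625,"rz":0.1528,"finger_gap":0.05},{"sx":0.425,"sy":-0.3625,"rz":0.1528,"finger_gap":0.05}]' | python3 -m crank 40; python3 -c "
from h import *
go(0.49,0.104,.15,-0.05)"
```

```text
clock: 1.1
eef_pos: [0.4077, -0.0682, 0.2311]
tool_rot: [1.0, -0.022, -0.0, -0.0]
contact_force: [0.7, -0.4, -0.6]
gripper_width: 0.0501
grasp_force: 0.0
go [ 0.0748 -0.1756  0.0812] [-0.0005  0.0003  0.0068]
```

In the tool's units: -0.176 m is -0.22, 0.081 m is 0.1013.

```bash
echo '[{"sx":0.0938,"sy":-0.22,"sz":0.1013,"finger_gap":0.05},{"sx":0.0938,"sy":-0.22,"sz":0.1013,"finger_gap":0.05},{"sx":0.0938,"sy":-0.22,"sz":0.1013,"finger_gap":0.05},{"sx":0.0938,"sy":-0.22,"sz":0.1013,"finger_gap":0.05},{"sx":0.0938,"sy":-0.22,"sz":0.1013,"finger_gap":0.05},{"sx":0.0938,"sy":-0.22,"sz":0.1013,"finger_gap":0.05}]' | python3 -m crank; python3 - <<'E'
from h import *
K,C,i=cam_pose("wrist"); im=imaging.camera("wrist"); cv2.imwrite("pics/w_tray.png",im); np.savez("tray.npz",K=K,C=C)
print(state()["eef_pos"]); go(.535,.347,.12,.139)
cv2.imwrite("pics/w_tray_up.png",cv2.resize(im,(768,576)))
E
```

```text
clock: 1.85
eef_pos: [0.4906, 0.0996, 0.1509]
tool_rot: [1.0, -0.025, 0.0, 0.0]
contact_force: [-0.6, 0.3, 0.3]
gripper_width: 0.0501
grasp_force: 0.0
[0.49061344 0.09962432 0.15103968]
go [ 0.0319 -0.2493  0.031 ] [ 0.0003 -0.0011 -0.1889]
```

View pics/w_tray_up.png

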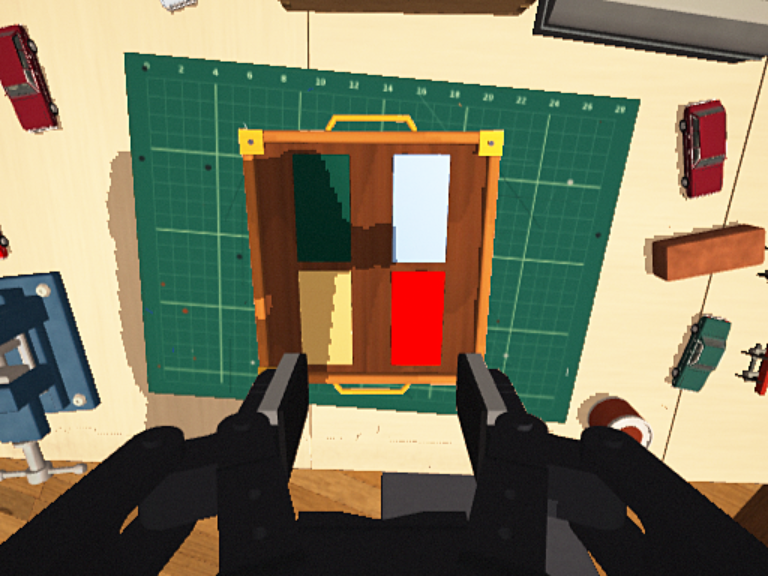

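The wrist view (1.5x) shows the four pads with clear corners: green spans 293–351 × 153–263, blue 392–451 × 154–263, beige 299–353 × 270–365 and red 390–445 × 270–366. I'll fit the known 2x2 layout to these.

In the tool's units: -0.249 m is -0.3113, 0.032 m is 0.04, -0.189 rad is -0.0602.

```bash
cat > fit.py <<'E'
from h import *
from scipy.optimize import least_squares
D=np.load("tray.npz");K,C=D["K"],D["C"]
px=np.array([[(293,153),(350,154),(351,263),(297,263)],[(394,154),(451,154),(445,263),(392,263)],
[(299,270),(351,271),(353,365),(302,365)],[(392,270),(445,271),(442,366),(390,366)]],float).reshape(-1,2)/1.5-.17
cen=np.array([(36,30),(36,-30),(-36,30),(-36,-30)]);cor=np.array([(33,17),(33,-17),(-33,-17),(-33,17)])
P=(cen[:,None]+cor).reshape(-1,2)/1000
def proj(v):
    r=R.from_euler("z",v[3]).as_matrix()[:2,:2]; w=np.c_[P@r.T+v[:2],np.full(16,v[2])]
    c=(w-C[:3,3])@C[:3,:3]*[1,-1,-1]; q=c@K.T; return q[:,:2]/q[:,2:]
f=least_squares(lambda v:(proj(v)-px).ravel(),[.49,.1,.006,-.05],loss="soft_l1")
v=f.x;print(np.round(v,4),np.round(np.abs(proj(v)-px).max(1),1))
r=R.from_euler("z",v[3]).as_matrix()[:2,:2]
for n,c in zip(["green","blue","beige","red"],cen): print(n,np.round(r@(c/1000)+v[:2],4))
E
python3 fit.py
echo '[{"sx":0.04,"sy":-0.3113,"sz":0.0388,"rz":-0.0602,"finger_gap":0.05},{"sx":0.04,"sy":-0.3113,"sz":0.0388,"rz":-0.0602,"finger_gap":0.05},{"sx":0.04,"sy":-0.3113,"sz":0.0388,"rz":-0.0602,"finger_gap":0.05},{"sx":0.04,"sy":-0.3113,"sz":0.0388,"rz":-0.0602,"finger_gap":0.05},{"sx":0.04,"sy":-0.3113,"sz":0.0388,"rz":-0.0602,"finger_gap":0.05},{"sx":0.04,"sy":-0.3113,"sz":0.0388,"rz":-0.0602,"finger_gap":0.05}]' | python3 -m crank; python3 - <<'E'
from h import *
K,C,i=cam_pose("wrist"); im=imaging.camera("wrist"); np.savez("red.npz",K=K,C=C)
cv2.imwrite("pics/w_red.png",cv2.resize(im,(768,576)))
E
```

```text
[ 0.4918  0.1061  0.0109 -0.056 ] [0.6 0.2 0.6 0.8 0.2 0.3 0.6 0.4 0.8 0.2 0.3 0.3 1.1 0.6 0.8 0.5]
green [0.5294 0.1341]
blue [0.5261 0.0742]
beige [0.4575 0.1381]
red [0.4542 0.0782]
clock: 2.65
eef_pos: [0.5349, 0.347, 0.1197]
tool_rot: [0.998, 0.07, 0.0, 0.0]
contact_force: [0.2, 0.9, -0.2]
gripper_width: 0.0498
grasp_force: 0.0
```

View pics/w_red.png

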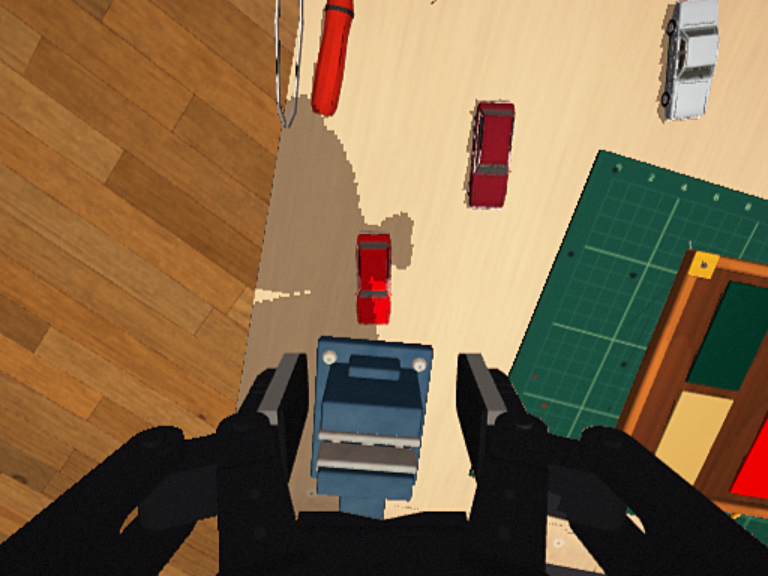

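The close view shows the bright red car with corners at 358–390 × 236–323, clear of the vise, whose base edge is at row 340. The maroon car at (491,155) is distinctly darker, so the choice stands.

```bash
cat > loc.py <<'E'
from h import *
import sys
def loc(name,pts,z=.009):
    """pts: front mid, rear mid of the car in the 1.5x picture"""
    D=np.load(name+".npz"); w=ray(np.array(pts)/1.5-.17,z,D["K"],D["C"]); d=w[0]-w[-1]
    a=np.arctan2(d[1],d[0]); m=w.mean(0); print(name,np.round(m,4),"yaw %.3f len %.4f"%(a,np.linalg.norm(d))); return m,a
E
python3 - <<'E'
from loc import *
m,a=loc("red",[(373.5,236),(374,322.5)])
loc("red",[(358,280),(390,280)])
m=m+0.003*np.array([np.cos(a),np.sin(a),0])
go(m[0],m[1],.035,a);go(m[0],m[1],.003,a)
E
```

```text
red [0.5348 0.3516 0.009 ] yaw 0.141 len 0.0518
red [0.5351 0.3515 0.009 ] yaw 1.712 len 0.0184
go [ 0.0034 -0.005   0.085 ] [ 0.0002 -0.0006 -0.0018]
go [ 0.0034 -0.005   0.117 ] [ 0.0002 -0.0006 -0.0018]
```

In the tool's units: 0.116 m is 0.145, 0.003 m is 0.0038.

```bash
echo '[{"sx":0.0038,"sy":-0.0063,"sz":0.075,"finger_gap":0.05},{"sx":0.0038,"sy":-0.0063,"sz":0.1063,"finger_gap":0.05},{"sx":0.0038,"sy":-0.0063,"sz":0.125,"finger_gap":0.05},{"sx":0.0038,"sy":-0.0063,"sz":0.1375,"finger_gap":0.05},{"sx":0.0038,"sy":-0.0063,"sz":0.145,"finger_gap":0.05},{"sx":0.0038,"sy":-0.0063,"sz":0.145,"finger_gap":0.05}]' | python3 -m crank
```

```text
clock: 3.45
eef_pos: [0.537, 0.3535, 0.0036]
tool_rot: [0.998, 0.07, 0.0, -0.0]
contact_force: [0.7, -0.5, 0.9]
gripper_width: 0.05
grasp_force: 0.0
```

```bash
echo '[{"finger_gap":0.01},{"finger_gap":0.01},{"finger_gap":0.01},{"finger_gap":0.01},{"finger_gap":0.01}]' | python3 -m crank 40; python3 - <<'E'
from h import *
im=imaging.camera("wrist")
cv2.imwrite("pics/w_red2.png",cv2.resize(im[200:384,120:392],None,fx=2.5,fy=2.5))
go(0.537,.353,.12,.141)
E
```

```text
clock: 4.08
eef_pos: [0.5371, 0.3538, 0.004]
tool_rot: [0.998, 0.07, 0.001, -0.0]
contact_force: [-1.2, -0.9, 5.7]
gripper_width: 0.018
grasp_force: 39.7
go [-1.00e-04  7.00e-04 -1.16e-01] [-0.0004 -0.0012 -0.0001]
```

View pics/w_red2.png

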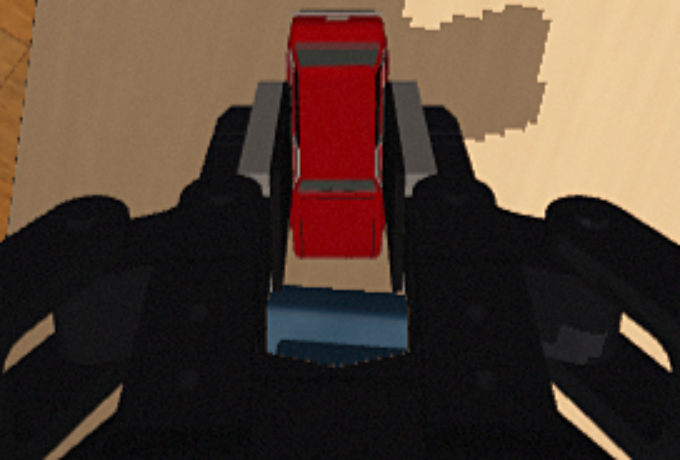

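The red car is between the fingers, with its ends at rows 13 and 258 of the crop (native rows about 205 and 303). Next I work out its offset from the TCP, then lift.

In the tool's units: -0.1 m is -0.125, -0.01 m is -0.0125.

```bash
echo '[{"sz":-0.0125,"finger_gap":0.01},{"sz":-0.0625,"finger_gap":0.01},{"sz":-0.125,"finger_gap":0.01}]' | python3 -m crank; python3 - <<'E'
from h import *
K,C,_=cam_pose("wrist");C=C.copy();C[2,3]-=state()["eef_pos"][2]-.004
s=state()
for z in(.006,.01):
    w=ray(np.array([(337,13),(338,258)])/2.5+[120,200]-.3,z,K,C); print(R.from_quat(s["tool_rot"]).inv().apply(w-s["eef_pos"]))
go(.4542,.0782,.08,-.056)
E
```

```text
clock: 4.5
eef_pos: [0.5362, 0.3533, 0.104]
tool_rot: [0.998, 0.07, -0.001, 0.0]
contact_force: [0.9, 0.2, 0.8]
gripper_width: 0.0184
grasp_force: 39.2
[[ 0.02516189  0.00015362  0.09791626]
 [-0.0315296   0.00041232  0.09803872]]
[[ 0.02661628  0.00015679  0.09391312]
 [-0.02847618  0.0004082   0.09403212]]
go [-0.1197  0.2608  0.0244] [0.0008 0.0021 0.1967]
```

In the tool's units: 0.261 m is 0.3263, -0.117 m is -0.1463, 0.195 rad is 0.0621.

```bash
echo '[{"sx":-0.0375,"sy":0.075,"rz":0.0605,"finger_gap":0.01},{"sx":-0.1463,"sy":0.3263,"sz":0.025,"rz":0.0621,"finger_gap":0.01},{"sx":-0.1463,"sy":0.3263,"sz":0.025,"rz":0.0621,"finger_gap":0.01},{"sx":-0.1463,"sy":0.3263,"sz":0.025,"rz":0.0621,"finger_gap":0.01},{"sx":-0.1463,"sy":0.3263,"sz":0.025,"rz":0.0621,"finger_gap":0.01},{"sx":-0.1463,"sy":0.3263,"sz":0.025,"rz":0.0621,"finger_gap":0.01},{"sx":-0.1463,"sy":0.3263,"sz":0.025,"rz":0.0621,"finger_gap":0.01}]' | python3 -m crank; python3 -c "
from h import *
c,s=np.cos(-.056)*.0025,np.sin(-.056)*.0025
go(.4542+c,.0782+s,.02,-.056)"
```

```text
clock: 5.38
eef_pos: [0.4579, 0.0791, 0.0837]
tool_rot: [1.0, -0.027, 0.0, -0.0]
contact_force: [-0.4, -0.5, 0.1]
gripper_width: 0.0181
grasp_force: 39.2
go [-0.0012  0.0011  0.0637] [-0.0002 -0.0007  0.0017]
```

In the tool's units: 0.066 m is 0.0825, 0.058 m is 0.0725.

```bash
echo '[{"sx":-0.0013,"sy":0.0013,"sz":0.05,"finger_gap":0.01},{"sx":-0.0013,"sy":0.0013,"sz":0.0725,"finger_gap":0.01},{"sx":-0.0013,"sy":0.0013,"sz":0.0825,"finger_gap":0.01},{"sx":-0.0013,"sy":0.0013,"sz":0.0825,"finger_gap":0.01}]' | python3 -m crank; echo '[{"sz":0.0025,"finger_gap":0.01},{"sz":0.0025,"finger_gap":0.01}]' | python3 -m crank;  echo '[{"sz":0.0019,"finger_gap":0.01},{"sz":0.0019,"finger_gap":0.01}]' | python3 -m crank
```

```text
clock: 5.88
eef_pos: [0.4567, 0.0783, 0.0174]
tool_rot: [1.0, -0.027, -0.0, -0.0]
contact_force: [0.0, -0.8, 0.5]
gripper_width: 0.0185
grasp_force: 39.2
clock: 6.12
eef_pos: [0.4568, 0.0779, 0.0157]
tool_rot: [1.0, -0.027, 0.0, 0.0]
contact_force: [-0.2, -0.5, 0.1]
gripper_width: 0.0182
grasp_force: 39.2
clock: 6.38
eef_pos: [0.4565, 0.0778, 0.0138]
tool_rot: [1.0, -0.027, 0.0, -0.0]
contact_force: [-0.6, 0.6, -0.6]
gripper_width: 0.0179
grasp_force: 39.2
```

In the tool's units: 0.0015 m is 0.0019.

```bash
for i in 1 2 3; do echo '[{"sz":0.0019,"finger_gap":0.01},{"sz":0.0019,"finger_gap":0.01}]' | python3 -m crank | grep -E 'eef|contact'; done
```

```text
eef_pos: [0.4566, 0.0778, 0.013]
contact_force: [-3.8, -0.2, 10.0]
eef_pos: [0.4567, 0.0778, 0.0129]
contact_force: [-10.5, -0.3, 32.2]
eef_pos: [0.4567, 0.0778, 0.0127]
contact_force: [-19.1, -0.9, 53.8]
```

In the tool's units: -0.12 m is -0.15, -0.05 m is -0.0625.

```bash
echo '[{"sz":-0.0031,"finger_gap":0.01},{"sz":-0.0031,"finger_gap":0.01},{"sz":-0.0038,"finger_gap":0.036},{"sz":-0.0038,"finger_gap":0.036},{"sz":-0.0125,"finger_gap":0.036},{"sz":-0.0625,"finger_gap":0.036},{"sz":-0.15,"finger_gap":0.05},{"sz":-0.15,"finger_gap":0.05}]' | python3 -m crank;python3 - <<'E'
from h import *
K,C,_=cam_pose("wrist"); im=imaging.camera("wrist"); np.savez("p1.npz",K=K,C=C)
cv2.imwrite("pics/p1.png",cv2.resize(im,(768,576)))
go(.418,-.118,.12,-.19)
E
```

```text
clock: 8.12
eef_pos: [0.4582, 0.0777, 0.1332]
tool_rot: [1.0, -0.027, 0.004, 0.0]
contact_force: [-0.4, -0.6, 0.5]
gripper_width: 0.0497
grasp_force: 0.0
go [-0.029   0.1976  0.0119] [-0.0002 -0.005   0.1359]
```

View pics/p1.png

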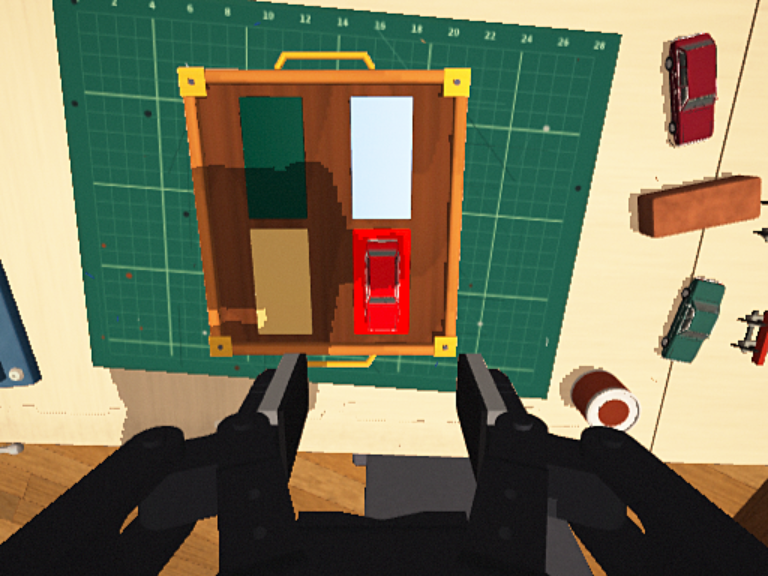

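The red car stands centred on its pad (383,286) and lengthwise along it. Next is the green car at about (694,320); a cup stands near it at (605,400).

In the tool's units: 0.198 m is 0.2475, -0.029 m is -0.0363, 0.135 rad is 0.043.

```bash
echo '[{"sx":-0.0363,"sy":0.2475,"sz":0.015,"rz":0.043,"finger_gap":0.036},{"sx":-0.0363,"sy":0.2475,"sz":0.015,"rz":0.043,"finger_gap":0.036},{"sx":-0.0363,"sy":0.2475,"sz":0.015,"rz":0.043,"finger_gap":0.036},{"sx":-0.0363,"sy":0.2475,"sz":0.015,"rz":0.043,"finger_gap":0.036},{"sx":-0.0363,"sy":0.2475,"sz":0.015,"rz":0.043,"finger_gap":0.036}]' | python3 -m crank; python3 - <<'E'
from h import *
K,C,_=cam_pose("wrist"); im=imaging.camera("wrist"); np.savez("green.npz",K=K,C=C)
cv2.imwrite("pics/w_green.png",cv2.resize(im,(768,576)))
E
```

```text
clock: 8.8
eef_pos: [0.4164, -0.1183, 0.1166]
tool_rot: [0.995, -0.095, -0.001, -0.001]
contact_force: [0.1, -0.2, -0.3]
gripper_width: 0.036
grasp_force: 0.0
```

View pics/w_green.png

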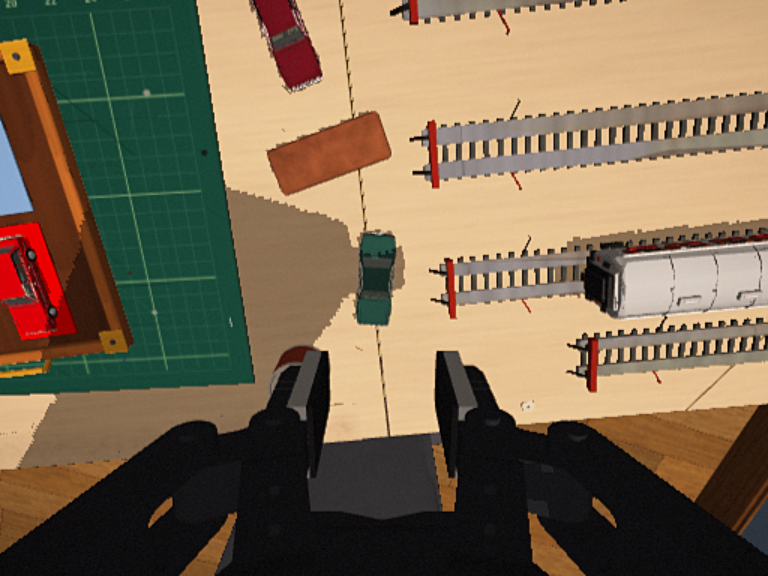

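The green car has its front middle at (378,233) and rear middle at (373,324). The cup is at (295,358), behind and to the left.

```bash
python3 - <<'E'
from loc import *
m,a=loc("green",[(378.5,233),(373.5,324)])
D=np.load("p1.npz");print("cup rim if z=0/40mm",ray(np.array((612,410))/1.5,0,D["K"],D["C"]),ray(np.array((612,410))/1.5,.04,D["K"],D["C"]),"base",ray(np.array((594,388))/1.5,0,D["K"],D["C"]))
r=R.from_quat(state()["tool_rot"]).inv()
print(r.apply(ray(np.array((594,388))/1.5,0,D["K"],D["C"])-state()["eef_pos"]))
go(m[0],m[1],.004,a)
E
```

```text
green [ 0.4186 -0.1149  0.009 ] yaw -0.246 len 0.0539
cup rim if z=0/40mm [[ 0.35261524 -0.07397769  0.        ]] [[ 0.37868023 -0.05273921  0.04      ]] base [[ 0.37017473 -0.06038292  0.        ]]
[[-0.0561799  -0.04727611  0.11686043]]
go [ 0.0016 -0.0028  0.1127] [-0.0007  0.0014  0.0573]
```

In the tool's units: 0.112 m is 0.14, 0.107 m is 0.1338, 0.057 rad is 0.0181.

```bash
echo '[{"sx":0.0025,"sy":-0.0038,"sz":0.0625,"rz":0.0181,"finger_gap":0.036},{"sx":0.0025,"sy":-0.0038,"sz":0.1125,"rz":0.0181,"finger_gap":0.036},{"sx":0.0025,"sy":-0.0038,"sz":0.1338,"rz":0.0181,"finger_gap":0.036},{"sx":0.0025,"sy":-0.0038,"sz":0.14,"rz":0.0181,"finger_gap":0.036},{"sx":0.0025,"sy":-0.0038,"sz":0.14,"rz":0.0181,"finger_gap":0.036},{"sx":0.0025,"sy":-0.0038,"sz":0.14,"rz":0.0181,"finger_gap":0.01},{"sx":0.0025,"sy":-0.0038,"sz":0.14,"rz":0.0181,"finger_gap":0.01},{"sx":0.0025,"sy":-0.0038,"sz":0.14,"rz":0.0181,"finger_gap":0.01}]' | python3 -m crank; echo '[{"finger_gap":0.01},{"sz":-0.0125,"finger_gap":0.01},{"sz":-0.075,"finger_gap":0.01},{"sz":-0.1125,"finger_gap":0.01},{"sz":-0.1125,"finger_gap":0.01}]' | python3 -m crank; python3 - <<'E'
from h import *
im=imaging.camera("wrist")
cv2.imwrite("pics/w_green2.png",cv2.resize(im[200:384,120:392],None,fx=2.5,fy=2.5))
go(.5294,.1341,.09,-.056)
E
```

```text
clock: 9.85
eef_pos: [0.4198, -0.1157, 0.0062]
tool_rot: [0.992, -0.123, 0.001, 0.0]
contact_force: [-0.3, 2.8, 6.2]
gripper_width: 0.0178
grasp_force: 39.1
clock: 10.48
eef_pos: [0.4204, -0.1164, 0.0977]
tool_rot: [0.992, -0.123, 0.002, 0.001]
contact_force: [1.1, 1.3, -1.0]
gripper_width: 0.0178
grasp_force: 39.3
go [ 0.0455 -0.2693  0.0061] [ 0.0009 -0.0021 -0.1902]
```

View pics/w_green2.png

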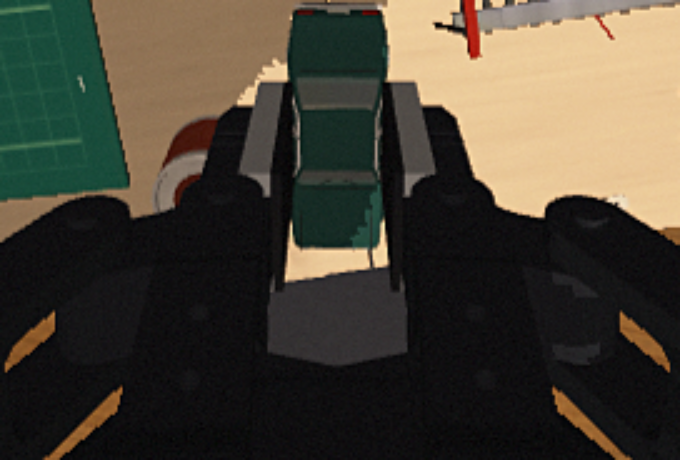

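The green car is held squarely, with its ends at rows 11 and 248 of the crop, so its centre is about 1 mm behind the TCP.

In the tool's units: -0.269 m is -0.3363, 0.006 m is 0.0075, -0.19 rad is -0.0605.

```bash
echo '[{"sx":0.0575,"sy":-0.3363,"sz":0.0075,"rz":-0.0605,"finger_gap":0.01},{"sx":0.0575,"sy":-0.3363,"sz":0.0075,"rz":-0.0605,"finger_gap":0.01},{"sx":0.0575,"sy":-0.3363,"sz":0.0075,"rz":-0.0605,"finger_gap":0.01},{"sx":0.0575,"sy":-0.3363,"sz":0.0075,"rz":-0.0605,"finger_gap":0.01},{"sx":0.0575,"sy":-0.3363,"sz":0.0075,"rz":-0.0605,"finger_gap":0.01},{"sx":0.0575,"sy":-0.3363,"sz":0.0075,"rz":-0.0605,"finger_gap":0.01},{"sx":0.0575,"sy":-0.3363,"sz":0.0075,"rz":-0.0605,"finger_gap":0.01}]' | python3 -m crank; python3 -c "
from h import *
go(.5304,.1340,.018,-.056)"
```

```text
clock: 11.4
eef_pos: [0.5289, 0.1331, 0.0886]
tool_rot: [1.0, -0.028, -0.001, 0.0]
contact_force: [-0.7, -1.4, 0.2]
gripper_width: 0.0179
grasp_force: 39.3
go [ 0.0016 -0.001   0.0706] [ 0.0004  0.0017 -0.0008]
```

```bash
echo '[{"sx":0.0019,"sy":-0.0013,"sz":0.05,"finger_gap":0.01},{"sx":0.0019,"sy":-0.0013,"sz":0.075,"finger_gap":0.01},{"sx":0.0019,"sy":-0.0013,"sz":0.0875,"finger_gap":0.01},{"sx":0.0019,"sy":-0.0013,"sz":0.0875,"finger_gap":0.01}]' | python3 -m crank; for i in 1 2; do echo '[{"sz":0.0019,"finger_gap":0.01},{"sz":0.0019,"finger_gap":0.01}]' | python3 -m crank | grep -E 'eef|contact'; done
```

```text
clock: 11.9
eef_pos: [0.5309, 0.1342, 0.0193]
tool_rot: [1.0, -0.029, -0.0, 0.0]
contact_force: [0.1, -0.7, -0.5]
gripper_width: 0.0177
grasp_force: 39.3
eef_pos: [0.5313, 0.1348, 0.0184]
contact_force: [0.1, -0.5, 0.3]
eef_pos: [0.531, 0.1348, 0.0163]
contact_force: [0.3, 0.3, -0.3]
```

In the tool's units: 0.001 m is 0.0013.

```bash
for i in 1 2; do echo '[{"sz":0.0013,"finger_gap":0.01},{"sz":0.0013,"finger_gap":0.01}]' | python3 -m crank | grep -E 'eef|contact'; done
```

```text
eef_pos: [0.5311, 0.1348, 0.0153]
contact_force: [-0.1, -0.6, -0.6]
eef_pos: [0.5311, 0.1349, 0.0152]
contact_force: [-4.3, -0.2, 9.6]
```

In the tool's units: -0.1 m is -0.125, -0.05 m is -0.0625.

```bash
echo '[{"sz":-0.0006,"finger_gap":0.01},{"sz":-0.0006,"finger_gap":0.036},{"sz":-0.0006,"finger_gap":0.036},{"sz":-0.0125,"finger_gap":0.036},{"sz":-0.0625,"finger_gap":0.036},{"sz":-0.125,"finger_gap":0.036},{"sz":-0.125,"finger_gap":0.036}]' | python3 -m crank;python3 - <<'E'
from h import *
K,C,_=cam_pose("wrist"); im=imaging.camera("wrist"); np.savez("p2.npz",K=K,C=C)
cv2.imwrite("pics/p2.png",cv2.resize(im,(768,576)))
go(.665,.206,.12,.16)
E
```

```text
clock: 13.78
eef_pos: [0.533, 0.135, 0.1184]
tool_rot: [1.0, -0.028, 0.004, -0.0]
contact_force: [0.1, 0.2, 0.4]
gripper_width: 0.0361
grasp_force: 0.0
go [ 0.129  -0.0785 -0.0034] [ 0.     -0.0036 -0.2162]
```

View pics/p2.png

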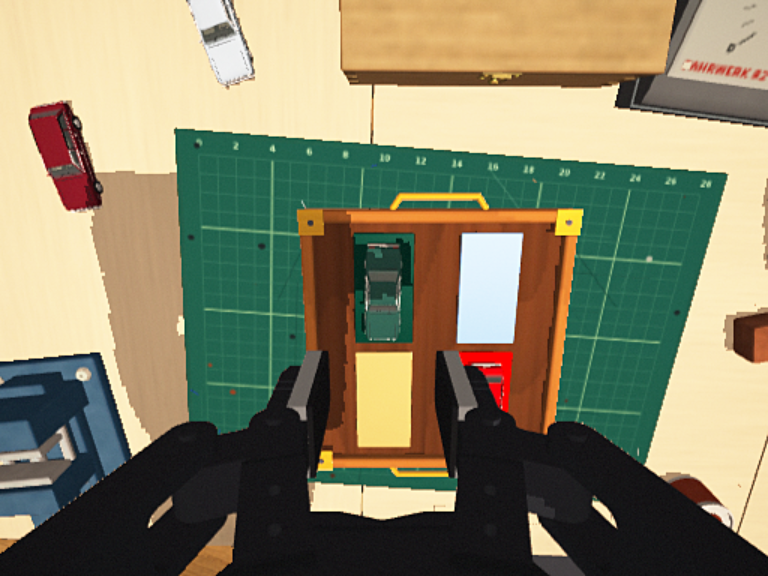

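The green car (384,293) is centred on its pad, within about 1 mm. Next is the blue car.

In the tool's units: 0.129 m is 0.1613, -0.078 m is -0.0975, -0.216 rad is -0.0688.

```bash
echo '[{"sx":0.1613,"sy":-0.0975,"sz":-0.0038,"rz":-0.0688,"finger_gap":0.036},{"sx":0.1613,"sy":-0.0975,"sz":-0.0038,"rz":-0.0688,"finger_gap":0.036},{"sx":0.1613,"sy":-0.0975,"sz":-0.0038,"rz":-0.0688,"finger_gap":0.036},{"sx":0.1613,"sy":-0.0975,"sz":-0.0038,"rz":-0.0688,"finger_gap":0.036}]' | python3 -m crank; python3 - <<'E'
from h import *
K,C,_=cam_pose("wrist"); im=imaging.camera("wrist"); np.savez("blue.npz",K=K,C=C)
cv2.imwrite("pics/w_blue.png",cv2.resize(im,(768,576)))
E
```

```text
clock: 14.32
eef_pos: [0.6643, 0.206, 0.115]
tool_rot: [0.997, 0.08, -0.001, 0.0]
contact_force: [-1.4, -0.7, -0.3]
gripper_width: 0.0361
grasp_force: 0.0
```

View pics/w_blue.png

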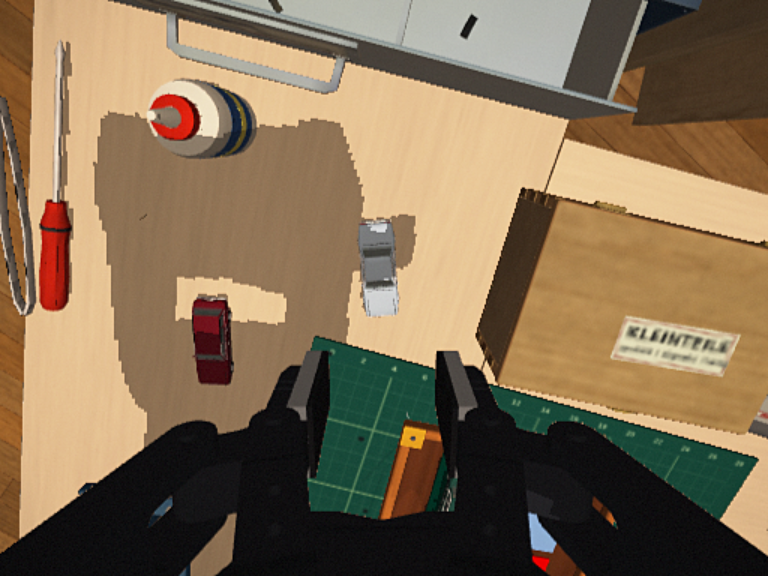

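The blue car has its front middle at (377,220) and rear middle at (381,315). The parts box (nearest edge at about (478,338)) and the cabinet handle (340,85) limit the space here, so I check the clearance.

```bash
python3 - <<'E'
from loc import *
m,a=loc("blue",[(377,220),(381,315)])
D=np.load("blue.npz"); s=state(); r=R.from_quat(s["tool_rot"]).inv()
t=lambda p,z: print(p,z,np.round(r.apply(ray(np.array(p)/1.5,z,D["K"],D["C"])-np.array([m[0],m[1],0])),3)[0])
t((478,338),0);t((527,190),.06);t((478,338),.06);t((340,85),0);t((340,85),.08)
go(m[0],m[1],.005,a)
E
```

```text
blue [0.6724 0.2088 0.009 ] yaw 0.200 len 0.0551
(478, 338) 0 [-0.046  0.06   0.   ]
(527, 190) 0.06 [ 0.048  0.063 -0.06 ]
(478, 338) 0.06 [-0.02   0.047 -0.06 ]
(340, 85) 0 [ 0.096 -0.02  -0.   ]
(340, 85) 0.08 [ 0.087 -0.013 -0.08 ]
go [ 0.0094 -0.0019  0.1104] [-0.0001  0.0027 -0.0398]
```

In the tool's units: 0.111 m is 0.1388, 0.106 m is 0.1325, -0.04 rad is -0.0127.

```bash
echo '[{"sx":0.0088,"sy":-0.0025,"sz":0.0625,"rz":-0.0127,"finger_gap":0.036},{"sx":0.0088,"sy":-0.0025,"sz":0.1125,"rz":-0.0127,"finger_gap":0.036},{"sx":0.0088,"sy":-0.0025,"sz":0.1325,"rz":-0.0127,"finger_gap":0.036},{"sx":0.0088,"sy":-0.0025,"sz":0.1388,"rz":-0.0127,"finger_gap":0.036},{"sx":0.0088,"sy":-0.0025,"sz":0.1388,"rz":-0.0127,"finger_gap":0.036},{"sx":0.0088,"sy":-0.0025,"sz":0.1388,"rz":-0.0127,"finger_gap":0.036}]' | python3 -m crank; echo '[{"finger_gap":0.01},{"finger_gap":0.01},{"finger_gap":0.01},{"finger_gap":0.01}]' | python3 -m crank
```

```text
clock: 15.12
eef_pos: [0.6715, 0.2086, 0.0079]
tool_rot: [0.995, 0.1, 0.001, -0.0]
contact_force: [-0.2, -0.0, -0.1]
gripper_width: 0.036
grasp_force: 0.0
clock: 15.62
eef_pos: [0.6713, 0.2086, 0.0075]
tool_rot: [0.995, 0.1, 0.001, -0.0]
contact_force: [-2.0, -0.5, 6.3]
gripper_width: 0.0173
grasp_force: 39.1
```

In the tool's units: -0.15 m is -0.1875, -0.13 m is -0.1625.

```bash
echo '[{"sz":-0.0125,"finger_gap":0.01},{"sz":-0.0875,"finger_gap":0.01},{"sz":-0.1625,"finger_gap":0.01},{"sz":-0.1875,"finger_gap":0.01},{"sz":-0.1875,"finger_gap":0.01}]' | python3 -m crank; python3 -c "
from h import *
go(.5251,.0742,.1,-.056)"
```

```text
clock: 16.25
eef_pos: [0.6713, 0.2086, 0.1582]
tool_rot: [0.995, 0.1, 0.002, -0.0]
contact_force: [0.4, -0.8, -1.2]
gripper_width: 0.0175
grasp_force: 39.2
go [-0.1702  0.1027  0.0577] [-2.000e-04 -3.400e-03  2.558e-01]
```

In the tool's units: -0.17 m is -0.2125, 0.103 m is 0.1288, 0.255 rad is 0.0812.

```bash
echo '[{"sx":-0.0625,"sy":0.0375,"rz":0.0477,"finger_gap":0.01},{"sx":-0.125,"sy":0.075,"rz":0.0812,"finger_gap":0.01},{"sx":-0.2125,"sy":0.1288,"sz":0.025,"rz":0.0812,"finger_gap":0.01},{"sx":-0.2125,"sy":0.1288,"sz":0.0725,"rz":0.0812,"finger_gap":0.01},{"sx":-0.2125,"sy":0.1288,"sz":0.0725,"rz":0.0812,"finger_gap":0.01},{"sx":-0.2125,"sy":0.1288,"sz":0.0725,"rz":0.0812,"finger_gap":0.01}]' | python3 -m crank; python3 -c "
from h import *
go(.5251,.0742,.0185,-.056)"
```

```text
clock: 17.0
eef_pos: [0.5257, 0.0743, 0.0989]
tool_rot: [1.0, -0.027, 0.001, -0.0]
contact_force: [0.1, -0.7, 0.2]
gripper_width: 0.0172
grasp_force: 39.2
go [-0.0006  0.0001  0.0804] [-0.0001 -0.001   0.0011]
```

In the tool's units: 0.08 m is 0.1, 0.07 m is 0.0875.

```bash
echo '[{"sx":-0.0006,"sz":0.0625,"finger_gap":0.01},{"sx":-0.0006,"sz":0.0875,"finger_gap":0.01},{"sx":-0.0006,"sz":0.1,"finger_gap":0.01},{"sx":-0.0006,"sz":0.1,"finger_gap":0.01}]' | python3 -m crank; for i in 1 2 3; do echo '[{"sz":0.0013,"finger_gap":0.01},{"sz":0.0013,"finger_gap":0.01}]' | python3 -m crank | grep -E 'eef|contact'; done
```

```text
clock: 17.5
eef_pos: [0.5249, 0.0743, 0.0187]
tool_rot: [1.0, -0.027, 0.0, -0.0]
contact_force: [-0.1, 0.4, 0.5]
gripper_width: 0.0177
grasp_force: 39.2
eef_pos: [0.5246, 0.0739, 0.018]
contact_force: [-0.7, 0.1, -0.4]
eef_pos: [0.5243, 0.0739, 0.0165]
contact_force: [1.2, -0.7, 0.6]
eef_pos: [0.5243, 0.0739, 0.0163]
contact_force: [-4.6, -1.0, 11.6]
```

```bash
echo '[{"sz":-0.0006,"finger_gap":0.01},{"sz":-0.0006,"finger_gap":0.036},{"sz":-0.0006,"finger_gap":0.036},{"sz":-0.0125,"finger_gap":0.036},{"sz":-0.0625,"finger_gap":0.036},{"sz":-0.1375,"finger_gap":0.036},{"sz":-0.1375,"finger_gap":0.036}]' | python3 -m crank;python3 -c "
from h import *
go(.634,-.216,.12,.284)"
```

```text
clock: 19.12
eef_pos: [0.5263, 0.0738, 0.13]
tool_rot: [1.0, -0.027, 0.005, 0.0]
contact_force: [-0.2, 0.4, -0.5]
gripper_width: 0.0361
grasp_force: 0.0
go [0.1234 0.2834 0.0112] [ 0.0018 -0.0089 -0.339 ]
```

In the tool's units: 0.283 m is 0.3538, 0.123 m is 0.1538, -0.34 rad is -0.1082.

```bash
echo '[{"sx":0.025,"sy":0.0625,"sz":-0.0375,"rz":-0.0318,"finger_gap":0.036},{"sx":0.1538,"sy":0.3538,"sz":-0.0375,"rz":-0.1082,"finger_gap":0.036},{"sx":0.1538,"sy":0.3538,"sz":-0.0375,"rz":-0.1082,"finger_gap":0.036},{"sx":0.1538,"sy":0.3538,"sz":-0.0375,"rz":-0.1082,"finger_gap":0.036},{"sx":0.1538,"sy":0.3538,"rz":-0.1082,"finger_gap":0.036},{"sx":0.1538,"sy":0.3538,"sz":0.0138,"rz":-0.1082,"finger_gap":0.036},{"sx":0.1538,"sy":0.3538,"sz":0.0138,"rz":-0.1082,"finger_gap":0.036}]' | python3 -m crank; python3 - <<'E'
from h import *
K,C,_=cam_pose("wrist"); im=imaging.camera("wrist"); np.savez("beige.npz",K=K,C=C)
cv2.imwrite("pics/w_beige.png",cv2.resize(im,(768,576)))
E
```

```text
clock: 20.0
eef_pos: [0.6305, -0.2151, 0.1124]
tool_rot: [0.99, 0.142, -0.001, -0.001]
contact_force: [0.6, 0.2, -0.1]
gripper_width: 0.036
grasp_force: 0.0
```

View pics/w_beige.png

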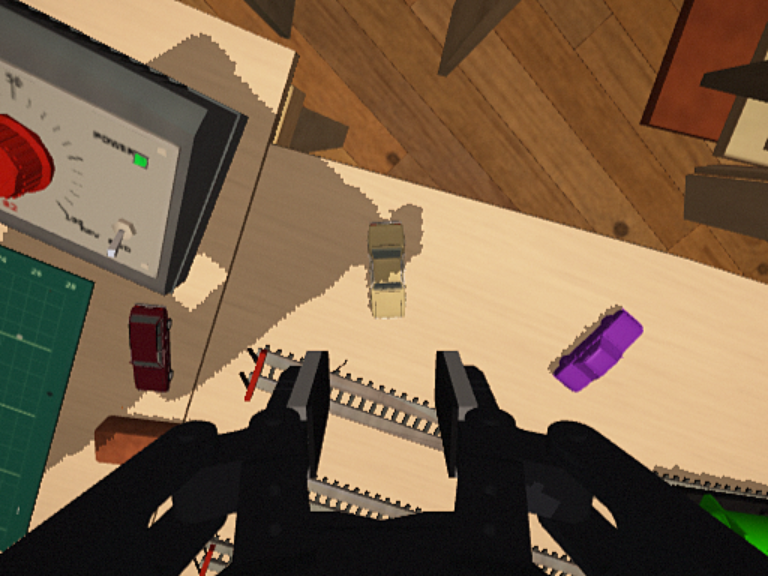

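The beige car has its front middle at (386,222) and rear middle at (388,317), with nothing close to it. The purple look-alike at (600,350) stays where it is.

```bash
python3 - <<'E'
from loc import *
m,a=loc("beige",[(386,222),(388,317.5)]); go(m[0],m[1],.005,a)
E
```

```text
beige [ 0.6388 -0.2155  0.009 ] yaw 0.308 len 0.0549
go [0.0072 0.0034 0.1089] [-0.0012  0.0008 -0.023 ]
```

The rows are not in the units I measure in: shifts go in shares of 0.8 m and turns go in shares of pi rad. I convert before sending: 0.11 m is 0.1375, 0.104 m is 0.13, -0.023 rad is -0.0073.

```bash
echo '[{"sx":0.0081,"sy":0.0043,"sz":0.0625,"rz":-0.0073,"finger_gap":0.036},{"sx":0.0081,"sy":0.0043,"sz":0.1063,"rz":-0.0073,"finger_gap":0.036},{"sx":0.0081,"sy":0.0043,"sz":0.13,"rz":-0.0073,"finger_gap":0.036},{"sx":0.0081,"sy":0.0043,"sz":0.1375,"rz":-0.0073,"finger_gap":0.036},{"sx":0.0081,"sy":0.0043,"sz":0.1375,"rz":-0.0073,"finger_gap":0.036}]' | python3 -m crank; echo '[{"finger_gap":0.01},{"finger_gap":0.01},{"finger_gap":0.01},{"finger_gap":0.01}]' | python3 -m crank;  echo '[{"sz":-0.0125,"finger_gap":0.01},{"sz":-0.0875,"finger_gap":0.01},{"sz":-0.1625,"finger_gap":0.01},{"sz":-0.1875,"finger_gap":0.01},{"sz":-0.1875,"finger_gap":0.01}]' | python3 -m crank; python3 -c "
from h import *
go(.4575,.1381,.1,-.056)"
```

```text
clock: 20.68
eef_pos: [0.6391, -0.2169, 0.0056]
tool_rot: [0.988, 0.153, 0.001, 0.001]
contact_force: [-1.1, -0.4, 0.0]
gripper_width: 0.0358
grasp_force: 0.0
clock: 21.18
eef_pos: [0.6393, -0.2172, 0.006]
tool_rot: [0.988, 0.153, 0.001, 0.001]
contact_force: [-1.6, 0.7, 6.2]
gripper_width: 0.0177
grasp_force: 39.4
clock: 21.8
eef_pos: [0.6391, -0.2172, 0.1564]
tool_rot: [0.988, 0.153, 0.001, 0.001]
contact_force: [0.6, 0.0, -1.7]
gripper_width: 0.0176
grasp_force: 39.2
go [-0.0655 -0.3937  0.0552] [ 0.0021 -0.003   0.3638]
```

In the tool's units: -0.394 m is -0.4925, -0.066 m is -0.0825, 0.364 rad is 0.1159.

```bash
echo '[{"sx":-0.0825,"sy":-0.4925,"rz":0.1159,"finger_gap":0.01},{"sx":-0.0825,"sy":-0.4925,"rz":0.1159,"finger_gap":0.01},{"sx":-0.0825,"sy":-0.4925,"rz":0.1159,"finger_gap":0.01},{"sx":-0.0825,"sy":-0.4925,"rz":0.1159,"finger_gap":0.01},{"sx":-0.0825,"sy":-0.4925,"sz":0.025,"rz":0.1159,"finger_gap":0.01},{"sx":-0.0825,"sy":-0.4925,"sz":0.0688,"rz":0.1159,"finger_gap":0.01},{"sx":-0.0825,"sy":-0.4925,"sz":0.0688,"rz":0.1159,"finger_gap":0.01},{"sx":-0.0825,"sy":-0.4925,"sz":0.0688,"rz":0.1159,"finger_gap":0.01}]' | python3 -m crank; python3 -c "
from h import *
go(.4575,.1381,.017,-.056)"
```

```text
clock: 22.8
eef_pos: [0.4539, 0.1399, 0.0972]
tool_rot: [1.0, -0.027, -0.003, 0.0]
contact_force: [-0.1, -1.1, 0.2]
gripper_width: 0.0176
grasp_force: 39.3
go [0.0041 0.0016 0.0802] [0.0005 0.0051 0.0027]
```

In the tool's units: 0.05 m is 0.0625, 0.04 m is 0.05.

```bash
echo '[{"sz":0.05,"finger_gap":0.01},{"sz":0.0625,"finger_gap":0.01},{"sz":0.0625,"finger_gap":0.01},{"sz":0.0625,"finger_gap":0.01}]' | python3 -m crank; python3 -c "
from h import *
go(.4575,.1381,.017,-.056)"
```

```text
clock: 23.3
eef_pos: [0.457, 0.1383, 0.0503]
tool_rot: [1.0, -0.028, 0.001, -0.0]
contact_force: [-0.5, -0.8, -1.2]
gripper_width: 0.018
grasp_force: 39.3
go [0.0004 0.0002 0.0333] [-0.0002 -0.0017 -0.0006]
```

In the tool's units: 0.033 m is 0.0413, 0.02 m is 0.025.

```bash
echo '[{"sz":0.025,"finger_gap":0.01},{"sz":0.0413,"finger_gap":0.01},{"sz":0.0413,"finger_gap":0.01}]' | python3 -m crank; for i in 1 2 3; do echo '[{"sz":0.0013,"finger_gap":0.01},{"sz":0.0013,"finger_gap":0.01}]' | python3 -m crank | grep -E 'eef|contact'; done
```

```text
clock: 23.68
eef_pos: [0.4562, 0.1385, 0.0161]
tool_rot: [1.0, -0.028, -0.0, 0.0]
contact_force: [0.6, -0.6, -1.1]
gripper_width: 0.0177
grasp_force: 39.3
eef_pos: [0.4565, 0.1386, 0.0157]
contact_force: [-0.4, 0.4, -0.4]
eef_pos: [0.4565, 0.1386, 0.0149]
contact_force: [-1.6, -0.5, 7.5]
eef_pos: [0.4566, 0.1386, 0.0149]
contact_force: [-7.6, -0.8, 20.0]
```

In the tool's units: -0.16 m is -0.2, -0.11 m is -0.1375.

```bash
echo '[{"sz":-0.0019,"finger_gap":0.01},{"sz":-0.0019,"finger_gap":0.036},{"sz":-0.0019,"finger_gap":0.036},{"sz":-0.0125,"finger_gap":0.036},{"sz":-0.0625,"finger_gap":0.036},{"sz":-0.1375,"finger_gap":0.036},{"sx":-0.05,"sz":-0.2,"finger_gap":0.036},{"sx":-0.075,"sz":-0.2,"finger_gap":0.036}]' | python3 -m crank;python3 - <<'E'
from h import *
K,C,_=cam_pose("wrist"); im=imaging.camera("wrist"); np.savez("fin.npz",K=K,C=C)
cv2.imwrite("pics/fin.png",cv2.resize(im[:,60:460],None,fx=1.95,fy=1.5) if 0 else cv2.resize(im,(768,576)))
E
```

```text
clock: 25.42
eef_pos: [0.3965, 0.1422, 0.1767]
tool_rot: [1.0, -0.028, 0.003, -0.0]
contact_force: [0.7, 0.4, -1.0]
gripper_width: 0.0359
grasp_force: 0.0
```

View pics/fin.png

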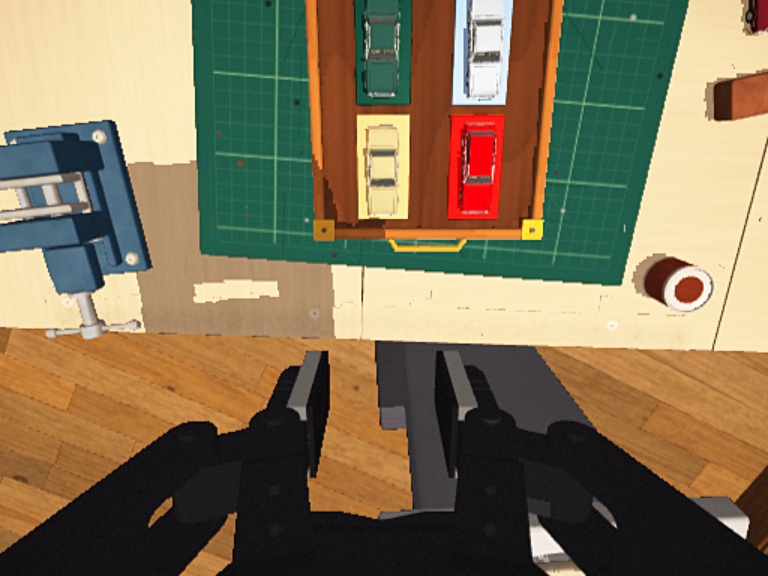

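All four cars stand on their own pads, centred and lengthwise: beige (384,170), red (480,168), green (382,48) and blue (487,48). I'm handing the job in.

```bash
python3 -c "
from rig import manip
print(manip.job_done())"
```

```text
the job is handed in; nothing more can be done
None
```

The red, green, blue and beige cars stand on their own pads in the tray, on their wheels and lengthwise. I didn't touch the two dark red cars or the purple one, and the job was handed in at about 25 s of the 91 s allowed.

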